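# Pin the swing arm of the shoe-last stand

## Task

Lock the swing arm of the shoe stand: take the long pin from the wooden block and thread it down through the eye of the arm and on through the hole in the plate underneath, feeling for where the two holes line up, until its collar sits flush on the eye; then let go. Press gently, never force the pin, and leave the short pin, the tin, the brush and the hammer where they are.

Things in the scene. Friction and masses are not known exactly. Their poses are not given: they have to be found in the camera images.
- stand: Cast grey foot of a shoe-last stand, fixed to the counter, 300 mm long, up to 210 mm wide. Origin on the counter, on the vertical pivot axis of the swing arm; z up. The pin plate (dark steel, 70 mm along x, 246 mm along y, 20 mm thick, top 80 mm above the counter, open beneath) lies under the end of the arm, from about x = -215 to -145 mm and y = -90 to +156 mm, give or take 20 mm.
- range_end (a point): Not the hole, but the -y end of the line on which it lies: a point at the height of the plate's top, x = -170 mm, y = -22 mm of the stand. The plate has one vertical through hole (lower knuckle), 13.5 mm wide; it was set by hand and clamped, so the real hole lies 2 to 42 mm from this point, along the stand's +y. That is not measured and must be felt. It stays put during the job.
- swing (a joint): Turn of the swing arm about the vertical pivot, rad. 0: it points along -x of the stand; it grows as its end (the eye) goes towards +y of the stand; limits -0.2 and 0.52. It stays where left (about 1.2 N at the eye moves it) and can be dragged by the pin once that stands in the eye. An iron shoe form, top 212 mm above the counter, stands on it above the pivot and points away from the eye.
- eye (a point): Centre of the top face of the eye (upper knuckle) at the end of the swing arm: a steel ring 38 mm across and 16 mm high with a vertical through hole 13.5 mm wide, 170 mm from the pivot axis. Its top is 97 mm above the counter, its underside 1 mm above the plate.
- pin: The long steel pin, standing upright in one of the two holes of the block. Origin at the centre of its foot, z up along the pin. From the foot: a shaft 12 mm thick and 50 mm long, its foot tapering over the last 4 mm to 9 mm; then a round collar 22 mm across and 4 mm thick; then a square grip 14 by 14 mm and 30 mm tall, its flats along the pin's x and y. Overall 84 mm, about 110 g.
- pin_collar (a point): Centre of the underside of the long pin's collar, 50 mm above its foot. It rests on the top of the block at the start and must come to rest on the top of the eye.
- block: Wooden block, fixed, 60 mm (x) by 150 mm (y), 60 mm high, origin at the centre of its underside. Two vertical holes, 15 mm wide, at y = +40 and -40 mm, hold the long pin and the short pin; either may be in either hole.
- short_pin: A shorter pin of the same make: shaft 25 mm, square grip only 12 mm tall; stands in the other hole of the block. Leave it there.
- polish_tin: Round shoe-polish tin, 83 mm across, 30 mm high, origin under its centre. Leave it alone.
- shoe_brush: Shoe brush, 150 by 50 mm, 40 mm high, origin under its centre. Leave it alone.
- hammer: Hammer lying on the counter. Leave it alone.
Things that resemble listed ones, but are neither listed nor needed, are in the scene too. Leave any blue or red look-alike of the pin alone.

How it is judged:
By the outcome, as a careful person would: the job done as asked, in the order asked, and still so for the second after the job is handed in, with the robot touching nothing.
It also fails if it takes over 72 s, if anything falls off the work surface, if the arm or the gripper's body presses on something with over 40 N, if the wrist force passes 120 N, or if a joint passes its speed limit or range.

## Robot

A 6-joint arm with a two-finger parallel gripper is mounted at the origin on the work surface. World frame = base frame: x ahead of the robot, y to its left, z up, the work surface at z = 0. Lengths are in m, angles in degrees, forces in N, time in s.
With the tool pointing down it reaches from about 0.375 to 0.825 m from the base axis. Payload 5.5 kg.
Tool frame: the origin (TCP) lies between the finger pads; the fingertips stand 8 mm ahead of it and the grasp point (between the pads) lies 11 mm behind it; x points along the fingers, y is the direction in which the jaws open and shut, and the axes are right-handed (so a half turn about x gives the same grasp; the last joint's range is limited). The gripper opens to 85 mm and grips with 20 to 120 N. Pads are 22 mm wide; open, the fingers measure 114 mm over their backs; the gripper's body (76 mm by 85 mm) begins 54 mm behind the grasp point. The pads swing forward as they close: fully open they stand 13 mm farther back than shut.
Start: joints at [-69.213, 17.962, -2.699, 69.339, 0, 90], TCP at [0.213, -0.561, 0.239] pointing down, gripper open.
Joint ranges: [-152.73, 152.73], [-39.44, 99.34], [-58.76, 71.6], [-118.89, 123.64], [-81.53, 83.1], [-180, 180]. Speed limits (degrees/s): [136.94, 136.94, 172.46, 180, 180, 180].

## Interface

Orientations are given as [roll, pitch, yaw] about the fixed x, y, z axes, in that order (R = Rz(yaw) Ry(pitch) Rx(roll)).
In Python, from plant import arm gives the robot as it stands. The module is installed in compiled form; this text tells all that it offers.
- The arm moves only by the tool apply_moves, never from a script. Its argument "plan" is a list of rows, each a list of 7 numbers: the turn, a rotation vector about the tool's x, y, z in degrees, then the shift along the tool's x, y, z in mm, then the opening, from 0 (shut) to 1 (fully open). In form: [[wx, wy, wz, tx, ty, tz, hand], ...]. A call has exactly 5 rows; each row is the pose to reach, as a shift and turn from the pose commanded when the call began, along the tool's axes at that moment; what a row does not reach only later rows make up. A row lasts 1/12 s, in which the tool goes at most 41.7 mm and 7.16 degrees, less where a joint would pass 70% of its speed; a pose out of reach is approached as far as the arm can. A call with a gripper value outside its range is refused whole. The fingers move at their own pace and stop on an object; the grip force is fixed at half the most. Time passes only in rows, so rows that repeat a pose let the fingers close, or fill a call up. It gives the time, the measured TCP pose, the force and the opening at its end, in the units of the state.
- arm.get_state(): the state, without advancing time (a new reading comes with each control period).
- arm.camera(name): name is "scene" or "top"; returns a dict with "image" (400x640x3 uint8, red, green, blue), "intrinsics" (3x3 intrinsics, pixels), "rvec" (rotation vector, rad) and "tvec" (3), from world to camera coordinates, as OpenCV has them. Camera axes: x right, y down, z forward; pixel columns grow to the right and rows downward; lengths in m; the calibration is good to about 2 mm. A picture is of the moment at which its call begins. There is no depth.
- arm.sign_off(): hands the job in, once; it reports no verdict.
Trained networks look in a picture, given as the dict that the camera call returned (one of the last four; its "shot" number tells which), for a name from the list of things; names that differ only in an ending like _2 or _b are one class to them, and where a whole thing is asked for, a point or a joint stands for the part that bears it (a point fixed in the world has none). Each returns a list of dicts, best first, with "score" (0 to 1); they miss things now and then, are a little off and sometimes report something else, mostly with a low value. They report only what shows in the picture. A call takes as long as a camera call. They do not tell look-alikes from the thing itself.
- arm.search_frame(picture, name): "extent" ([left, top, right, bottom] in pixels, round what is visible of it).
- arm.masks_of(picture, name): "mask" (400x640 bool, what is visible of it) and "extent" ([left, top, right, bottom] in pixels, round what is visible of it).
The state is a dict: "t": time; "joint_positions": joint angles; "joint_velocities": joint speeds; "effort": joint torques, N m; "ee_pos": TCP position; "tool_rot": TCP orientation; "force": force on the tool from outside, world axes, zero at the start; "wrist_torque": the same for the moment, N m; "grip_width": finger opening in m.
Only numpy, scipy, OpenCV 4.12 (cv2) and the standard library are available. Lean on these libraries where they do the work, as an engineer would, in place of code of your own. Each camera call takes 0.05 s, during which the arm holds its last target.

## Working session

There is one attempt and no reset: what is moved stays moved. The work goes in short steps, Python scripts to look and compute and a tool call to move; the robot and the scene stay as the last step left them, time stands still between calls to the robot, and variables do not carry over. Pictures are saved under pics/ and viewed, and the job is handed in when it is done.

Besides the shell and the picture viewer there is one more tool, called as name(argument=value, ...) on one line, values as JSON. apply_moves: Moves the arm, as the interface text tells. Its arguments: {"type":"object","properties":{"plan":{"type":"array"}},"required":["plan"]}

```bash
ls; mkdir -p pics; cat > h.py <<'E'
import numpy as np, cv2
from plant import arm
def save(im,name): cv2.imwrite('pics/'+name,im[:,:,::-1])
def P(cam):
    R,_=cv2.Rodrigues(np.array(cam['rvec'],float)); return np.array(cam['intrinsics'],float),R,np.array(cam['tvec'],float).reshape(3)
def proj(cam,p):
    K,R,t=P(cam); q=K@(R@np.array(p,float)+t); return q[:2]/q[2]
def atz(cam,uv,z):
    K,R,t=P(cam); d=R.T@np.linalg.solve(K,[uv[0],uv[1],1]); c=-R.T@t; return c+d*(z-c[2])/d[2]
E
python3 - <<'E'
from h import *
s=arm.get_state(); print(s)
for n in ['scene','top']:
    c=arm.camera(n); save(c['image'],n+'0.png'); K,R,t=P(c); print(n,K.tolist(),(-R.T@t).round(3),R.round(3).tolist())
    for k in ['pin','short_pin','block','eye','stand']:
        print(k,[(r['score'],[round(float(x)) for x in r['extent']]) for r in arm.search_frame(c,k)[:5]])
E
```

```text
pics
{'t': 0.0, 'joint_positions': array([-6.92123188e+01,  1.80030050e+01, -2.75503667e+00,  6.93382583e+01,
        4.26026242e-05,  9.00000707e+01]), 'joint_velocities': array([-0.06096207, -0.02417729,  0.0551873 , -0.12408687, -0.01551424,
       -0.04086781]), 'effort': array([-2.41160669e-03, -5.39583778e+01,  3.39750159e+01,  1.92676694e-02,
       -3.59512378e-04, -5.85443075e-06]), 'ee_pos': array([ 0.21274525, -0.56041809,  0.23844076]), 'tool_rot': array([-90.0252767 ,  89.90370008, 110.76233377]), 'force': array([-1.14428967, -0.14268201,  0.27592004]), 'wrist_torque': array([-0.04997853,  0.04778231,  0.04893403]), 'grip_width': 0.08553896969922298}
scene [[373.8405035395555, 0.0, 321.6853898397338], [0.0, 373.8405035395555, 198.0386391605529], [0.0, 0.0, 1.0]] [ 1.008 -0.395  0.82 ] [[0.718, 0.696, -0.008], [0.517, -0.541, -0.663], [-0.466, 0.472, -0.748]]
pin [(0.73, [349, 133, 371, 154]), (0.63, [193, 243, 202, 265]), (0.52, [171, 259, 183, 281])]
short_pin [(0.45, [170, 294, 179, 308]), (0.34, [348, 131, 374, 157])]
block [(0.67, [152, 264, 226, 334])]
eye [(0.92, [285, 146, 432, 216]), (0.74, [382, 137, 434, 156]), (0.66, [154, 262, 224, 330])]
stand [(0.79, [257, 150, 430, 276])]
top [[439.03678300165114, 0.0, 314.460032158695], [0.0, 439.03678300165114, 191.54280438877012], [0.0, 0.0, 1.0]] [0.481 0.047 1.268] [[0.009, -1.0, 0.006], [-0.997, -0.009, -0.075], [0.075, -0.005, -0.997]]
pin [(0.51, [418, 244, 424, 251]), (0.38, [426, 215, 435, 220])]
short_pin [(0.63, [458, 213, 462, 217])]
block [(0.89, [411, 210, 470, 226])]
eye [(0.58, [218, 121, 340, 222])]
stand [(0.86, [217, 124, 372, 243])]
```

View pics/scene0.png

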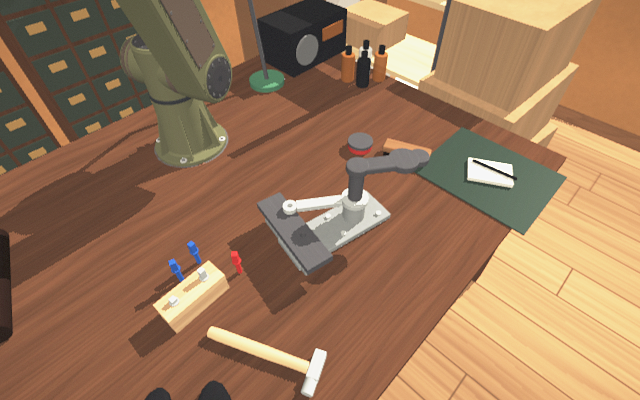

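View pics/top0.png

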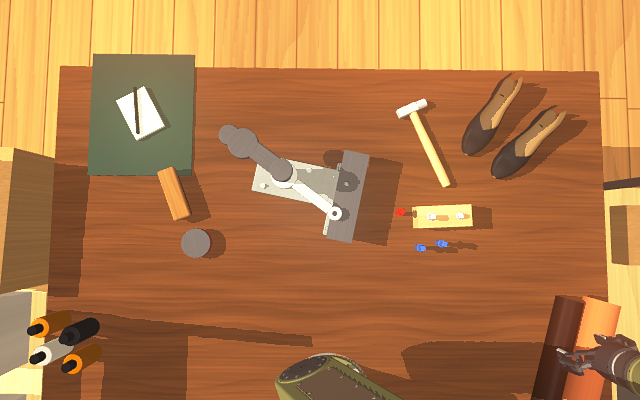

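```bash
python3 - <<'E'
from h import *
a=cv2.imread('pics/scene0.png'); t=cv2.imread('pics/top0.png')
x=cv2.resize(a[230:340,140:260],None,fx=5,fy=5,interpolation=cv2.INTER_CUBIC); cv2.imwrite('pics/c1.png',x)
x=cv2.resize(t[195:275,390:490],None,fx=7,fy=7,interpolation=cv2.INTER_CUBIC); cv2.imwrite('pics/c2.png',x)
x=cv2.resize(t[115:255,210:380],None,fx=4,fy=4,interpolation=cv2.INTER_CUBIC); cv2.imwrite('pics/c3.png',x)
x=cv2.resize(a[130:280,250:440],None,fx=4,fy=4,interpolation=cv2.INTER_CUBIC); cv2.imwrite('pics/c4.png',x)
E
```

```text
(no output)
```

View pics/c1.png

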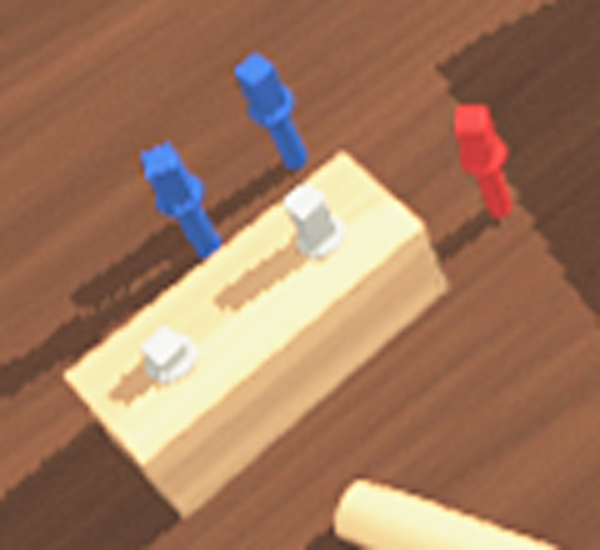

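View pics/c2.png

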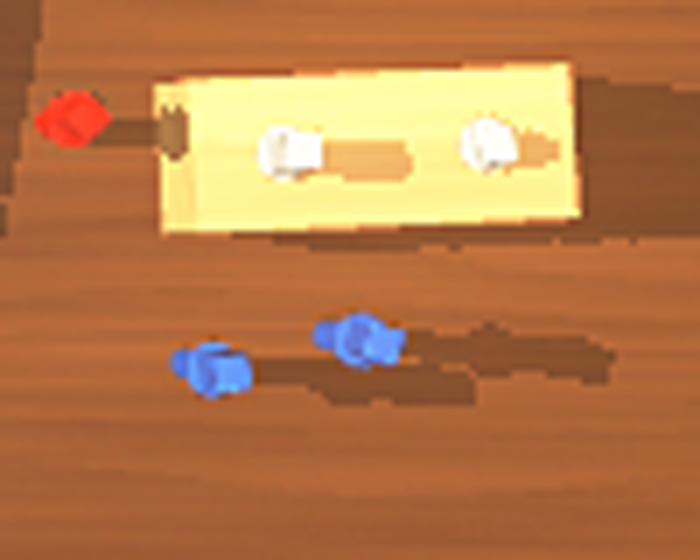

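View pics/c3.png

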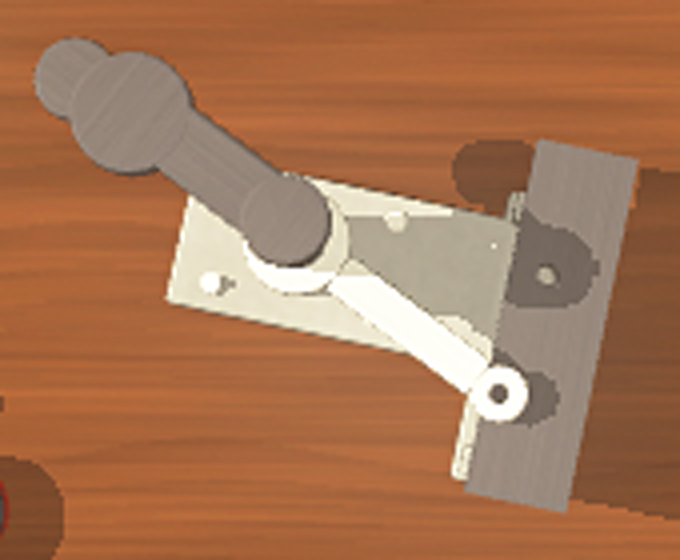

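View pics/c4.png

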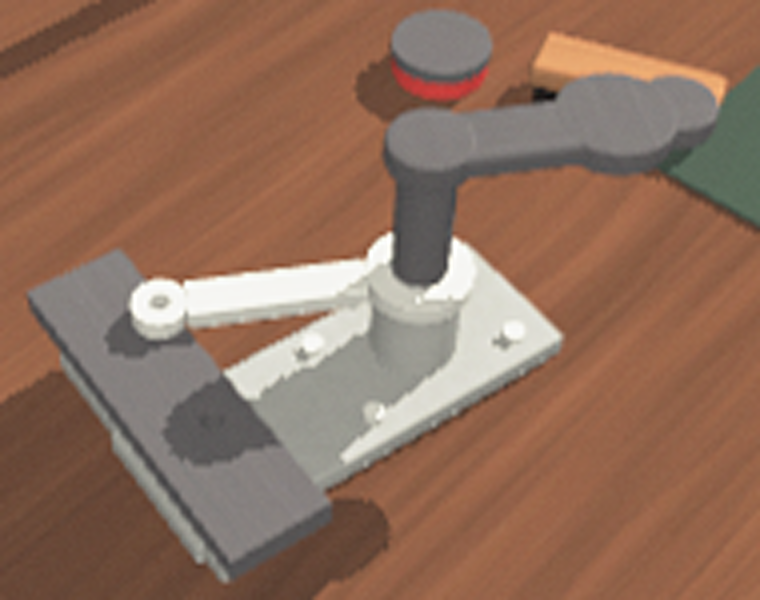

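```bash
python3 - <<'E'
from h import *
s=arm.camera('scene'); t=arm.camera('top')
S=lambda u,v,x0,y0,f:(x0+(u+.5)/f-.5,y0+(v+.5)/f-.5)
c1=lambda u,v:S(u,v,140,230,5); c2=lambda u,v:S(u,v,390,195,7); c3=lambda u,v:S(u,v,210,115,4); c4=lambda u,v:S(u,v,250,130,4)
mm=lambda p:(p*1000).round(1)[:2]
print('pin top',mm(atz(s,c1(303,197),.094)),mm(atz(t,c2(308,152),.094)))
print('pin collar',mm(atz(s,c1(320,243),.062)),mm(atz(t,c2(283,152),.062)))
print('short',mm(atz(s,c1(172,366),.062)),mm(atz(t,c2(487,145),.064)))
print('block top corners scene',[mm(atz(s,c1(*p),.06)) for p in [(343,150),(425,222),(147,467),(65,375)]])
print('block top corners top',[mm(atz(t,c2(*p),.06)) for p in [(190,80),(195,232),(580,215),(572,65)]])
print('blue/red feet',mm(atz(s,c1(210,253),0)),mm(atz(s,c1(296,166),0)),mm(atz(s,c1(502,214),0)))
print('blue/red tops',mm(atz(t,c2(238,375),.084)),mm(atz(t,c2(388,347),.084)),mm(atz(t,c2(70,118),.08)))
pl=[mm(atz(t,c3(*p),.08)) for p in [(540,140),(638,160),(567,512),(465,490)]]
print('plate',pl)
print('plate sc',[mm(atz(s,c4(*p),.08)) for p in [(123,250),(30,293),(232,566),(330,510)]])
print('eye',mm(atz(s,c4(160,302),.097)),mm(atz(t,c3(499,394),.097)))
print('spot',mm(atz(s,c4(208,421),.08)),mm(atz(t,c3(546,275),.08)))
print('form pivot',mm(atz(t,c3(287,220),.212)),mm(atz(s,c4(430,140),.212)))
print('base corners',[mm(atz(t,c3(*p),.02)) for p in [(167,300),(200,180)]])
for i in range(1):
  for n,c in(('s',s),('t',t)):
    for k in['eye','block','pin']:
      r=arm.masks_of(c,k); print(n,k,[(x['score'],np.round(x['extent'])) for x in r[:3]])
E
```

```text
pin top [ 507.5 -275.6] [ 506.2 -278.4]
pin collar [ 511.6 -278.6] [ 506.8 -277.4]
short [ 515.9 -357.8] [ 510.2 -357. ]
block top corners scene [array([ 476.1, -242.2]), array([ 536.1, -238.4]), array([ 547.2, -389.4]), array([ 484.5, -392.3])]
block top corners top [array([ 534.8, -241.6]), array([ 475.2, -243. ]), array([ 483.1, -394.5]), array([ 542.1, -392.4])]
blue/red feet [ 436.4 -309.8] [ 424.7 -252.3] [ 522.9 -196.6]
blue/red tops [ 420.8 -253.3] [ 432. -311.] [ 518.8 -190.2]
plate [array([686.4, -40.8]), array([ 673.3, -107.8]), array([433.8, -59.8]), array([447.9,   8.9])]
plate sc [array([452.7,  10.6]), array([437.1, -57. ]), array([ 678. , -108.2]), array([692.6, -42.9])]
eye [516.1 -12.4] [512.2 -12.7]
spot [595.7 -47.9] [593.8 -45.2]
form pivot [613.3 122. ] [617.1 121.9]
base corners [array([579.1, 220.2]), array([665.5, 198.3])]
s eye [(0.9, array([282., 145., 429., 216.]))]
s block [(0.65, array([154., 260., 228., 332.]))]
s pin [(0.65, array([170., 259., 184., 283.])), (0.47, array([191., 243., 200., 262.]))]
t eye [(0.73, array([220., 122., 341., 221.]))]
t block [(0.97, array([412., 207., 471., 226.]))]
t pin [(0.6, array([398., 208., 406., 216.])), (0.44, array([425., 216., 435., 220.])), (0.38, array([416., 244., 425., 250.]))]
```

```bash
cat >> h.py <<'E'
from scipy.spatial.transform import Rotation as Ro
def pose():
    s=arm.get_state(); r=s['tool_rot']; return s,np.array(s['ee_pos']),Ro.from_euler('xyz',r,degrees=True)
def rep(tgt=None,jaw=None):
    s,p,R=pose(); M=R.as_matrix()
    print('t',round(s['t'],2),'tcp',(p*1000).round(1),'F',np.round(s['force'],1),'T',np.round(s['wrist_torque'],2),'w',round(s['grip_width']*1000,1))
    print(' x',M[:,0].round(3),'y',M[:,1].round(3),'z',M[:,2].round(3),'jawdeg',np.degrees(np.arctan2(M[1,1],M[0,1])).round(2))
    if tgt is not None:
        print(' shift tool mm',(M.T@(np.array(tgt)-p)*1000).round(1))
E
python3 - <<'E'
from h import *
rep([.5075,-.2772,.2])
a=cv2.imread('pics/scene0.png'); t=cv2.imread('pics/top0.png')
x=np.hstack([cv2.resize(a[258:288,185:215],None,fx=13,fy=13,interpolation=cv2.INTER_NEAREST),cv2.resize(t[203:233,415:445],None,fx=13,fy=13,interpolation=cv2.INTER_NEAREST)]); cv2.imwrite('pics/d1.png',x)
x=np.hstack([cv2.resize(a[215:255,282:322],None,fx=9,fy=9,interpolation=cv2.INTER_NEAREST),cv2.resize(t[163:203,326:366],None,fx=9,fy=9,interpolation=cv2.INTER_NEAREST)]); cv2.imwrite('pics/d2.png',x)
E
```

```text
t 1.0 tcp [ 213.  -561.   239.3] F [-0.   0.2 -0.1] T [0.03 0.01 0.  ] w 85.7
 x [ 0. -0. -1.] y [ 0.355 -0.935  0.   ] z [-0.935 -0.355 -0.   ] jawdeg -69.21
 shift tool mm [  39.3 -160.7 -376.1]
```

View pics/d1.png

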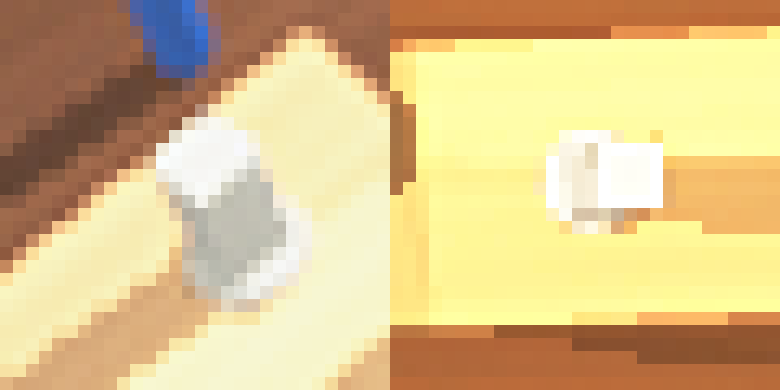

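View pics/d2.png

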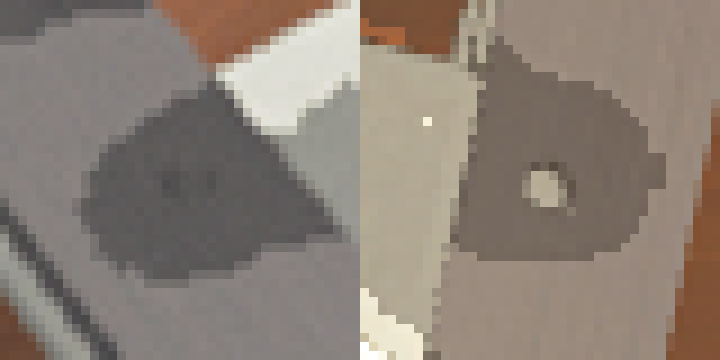

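apply_moves(plan=[[4,0,0,0,-16,-38,0.6],[8,0,0,0,-32,-75,0.6],[12,0,0,0,-48,-113,0.6],[16,0,0,0,-64,-150,0.6],[19,0,0,0,-80,-188,0.6]])

```text
t: 1.42
ee_pos: [0.3612, -0.4181, 0.2395]
tool_rot: [123.0, 90.0, -55.5]
force: [0.3, 0.1, 0.8]
grip_width: 0.0514
```

```bash
python3 -c "
from h import *
rep([.5075,-.2772,.15])"
```

```text
t 1.42 tcp [ 361.2 -418.1  239.5] F [0.3 0.1 0.8] T [0.   0.04 0.06] w 51.4
 x [ 0. -0. -1.] y [ 0.027 -1.     0.   ] z [-1.    -0.027 -0.   ] jawdeg -88.45
 shift tool mm [  89.4 -137.  -150.1]
```

apply_moves(plan=[[0,0,0,10,-30,-33,0.6],[0,0,0,25,-60,-66,0.6],[0,0,0,45,-90,-99,0.6],[0,0,0,65,-118,-130,0.6],[0,0,0,89,-137,-150,0.6]])

```text
t: 1.83
ee_pos: [0.4994, -0.2855, 0.16]
tool_rot: [152.4, 89.8, -25.8]
force: [2.2, -1.2, 0.2]
grip_width: 0.0513
```

```bash
python3 - <<'E'
from h import *
for n in ['scene','top']:
    c=arm.camera(n); im=c['image'].copy()
    print(n,proj(c,[.5075,-.2772,.094]))
    (x0,y0)=(160,220) if n=='scene' else (390,180)
    x=cv2.resize(im[y0:y0+80,x0:x0+80],None,fx=5,fy=5,interpolation=cv2.INTER_NEAREST)
    globals()[n]=x
save(np.hstack([scene,top]),'e1.png'); rep([.5075,-.2772,.0745])
E
```

```text
scene [199.56102784 269.45610279]
top [433.13376553 215.79440802]
t 1.93 tcp [ 498.  -282.1  155.6] F [-1.   1.2  0.2] T [ 0.04  0.05 -0.02] w 51.3
 x [-0.003  0.004 -1.   ] y [ 0.037 -0.999 -0.004] z [-0.999 -0.037  0.003] jawdeg -87.88
 shift tool mm [81.  -4.2 -9.9]
```

View pics/e1.png

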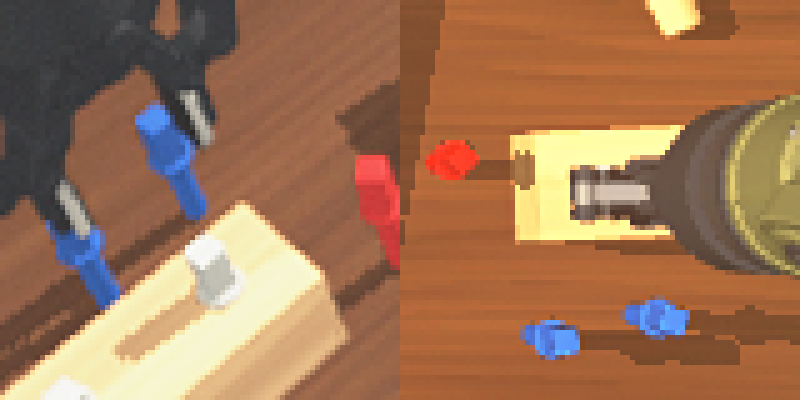

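apply_moves(plan=[[0,0,0,10,-4,-9,0.6],[0,0,0,25,-4,-10,0.6],[0,0,0,40,-4,-10,0.6],[0,0,0,45,-4,-10,0.6],[0,0,0,45,-4,-10,0.6]])

```text
t: 2.35
ee_pos: [0.5058, -0.2827, 0.1131]
tool_rot: [-28.8, 89.9, 152.9]
force: [-1.0, 1.7, 0.6]
grip_width: 0.0514
```

```bash
python3 - <<'E'
from h import *
for n in ['scene','top']:
    c=arm.camera(n); im=c['image'].copy()
    (x0,y0)=(160,220) if n=='scene' else (390,180)
    x=cv2.resize(im[y0:y0+80,x0:x0+80],None,fx=5,fy=5,interpolation=cv2.INTER_NEAREST)
    globals()[n]=x
save(np.hstack([scene,top]),'e2.png'); rep([.5075,-.2772,.0745])
E
```

```text
t 2.45 tcp [ 506.8 -283.2  114.8] F [ 0.5 -0.1  1. ] T [-0.03  0.   -0.01] w 50.8
 x [ 0.001 -0.    -1.   ] y [ 0.03 -1.    0.  ] z [-1.    -0.03  -0.001] jawdeg -88.28
 shift tool mm [40.3 -6.  -0.8]
```

View pics/e2.png

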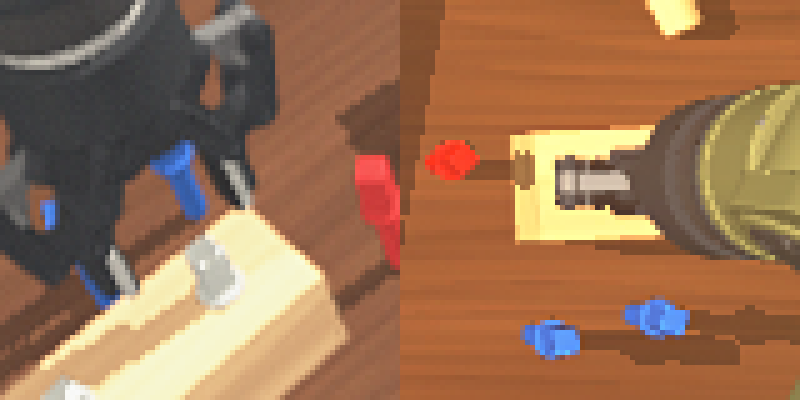

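apply_moves(plan=[[0,0,0,0,-6,-1,0.6],[0,0,0,12,-6,-1,0.6],[0,0,0,24,-6,-1,0.6],[0,0,0,36,-6,-1,0.6],[0,0,0,40,-6,-1,0.6]])

```text
t: 2.87
ee_pos: [0.5073, -0.2761, 0.0738]
tool_rot: [-45.6, 90.0, 136.2]
force: [-0.0, -0.3, 0.8]
grip_width: 0.0514
```

```bash
python3 - <<'E'
from h import *
c=arm.camera('scene'); save(cv2.resize(c['image'][220:320,150:260],None,fx=5,fy=5,interpolation=cv2.INTER_CUBIC),'e3.png'); rep([.5075,-.2772,.0745])
E
```

```text
t 2.92 tcp [ 507.1 -276.    73.5] F [ 0.5 -0.1 -1. ] T [0.03 0.   0.01] w 51.2
 x [-0.001  0.001 -1.   ] y [ 0.031 -1.    -0.001] z [-1.    -0.031  0.001] jawdeg -88.22
 shift tool mm [-1.   1.2 -0.4]
```

View pics/e3.png

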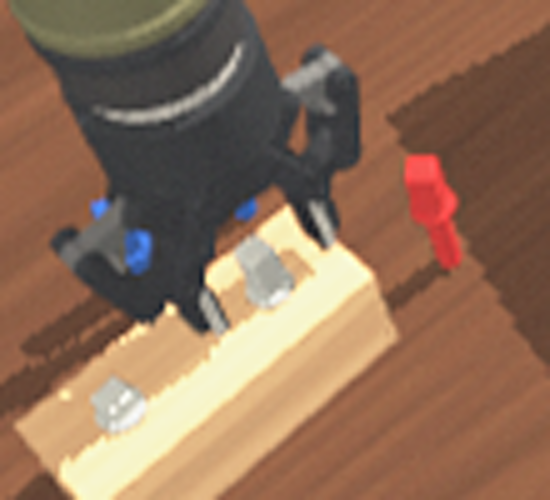

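apply_moves(plan=[[0,0,0,-1.5,1,0,0.3],[0,0,0,-1.5,1,0,0.1],[0,0,0,-1.5,1,0,0],[0,0,0,-1.5,1,0,0],[0,0,0,-1.5,1,0,0]])

```text
t: 3.33
ee_pos: [0.5086, -0.2777, 0.0771]
tool_rot: [162.2, 89.9, -16.0]
force: [0.2, 2.0, 6.2]
grip_width: 0.0129
```

apply_moves(plan=[[0,0,0,0,0,0,0],[0,0,0,0,0,0,0],[0,0,0,0,0,0,0],[0,0,0,0,0,0,0],[0,0,0,0,0,0,0]])

```text
t: 3.75
ee_pos: [0.5085, -0.2777, 0.0771]
tool_rot: [159.7, 89.9, -18.6]
force: [-0.3, 1.4, 6.3]
grip_width: 0.0129
```

```bash
python3 -c "
from h import *
rep()"
```

```text
t 3.75 tcp [ 508.5 -277.7   77.1] F [-0.3  1.4  6.3] T [0.27 0.1  0.01] w 12.9
 x [ 0.002 -0.001 -1.   ] y [ 0.031 -1.     0.001] z [-1.    -0.031 -0.002] jawdeg -88.21
```

apply_moves(plan=[[0,0,0,-5,0,0,0],[0,0,0,-15,0,0,0],[0,0,0,-35,0,0,0],[0,0,0,-60,0,0,0],[0,0,0,-75,0,0,0]])

```text
t: 4.17
ee_pos: [0.5082, -0.2779, 0.1536]
tool_rot: [135.0, 89.9, -43.2]
force: [1.0, -0.3, -0.8]
grip_width: 0.0126
```

apply_moves(plan=[[0,0,0,-20,0,0,0],[0,0,0,-35,0,0,0],[0,0,0,-40,0,0,0],[0,0,0,-40,0,0,0],[0,0,0,-40,0,0,0]])

```text
t: 4.58
ee_pos: [0.5074, -0.2775, 0.1906]
tool_rot: [44.1, 90.0, -134.1]
force: [-0.7, 0.7, -0.9]
grip_width: 0.013
```

```bash
python3 - <<'E'
from h import *
rep()
for n,(x0,y0) in {'scene':(150,150),'top':(380,170)}.items():
    c=arm.camera(n); im=c['image']; globals()[n]=cv2.resize(im[y0:y0+130,x0:x0+100],None,fx=4,fy=4,interpolation=cv2.INTER_CUBIC)
    p=pose()[1]; print(n,'foot proj',proj(c,p-[0.001,0,.0671]),'collar',proj(c,p-[.001,0,.0171]))
save(np.hstack([scene,top]),'e4.png')
E
```

```text
t 4.58 tcp [ 507.4 -277.5  190.6] F [-0.7  0.7 -0.9] T [0.   0.02 0.  ] w 13.0
 x [-0. -0. -1.] y [ 0.031 -1.     0.   ] z [-1.    -0.031  0.   ] jawdeg -88.22
scene foot proj [195.83410262 262.14313466] collar [189.55076339 249.22214044]
top foot proj [436.09993266 216.21672834] collar [441.75274599 215.83951834]
```

View pics/e4.png

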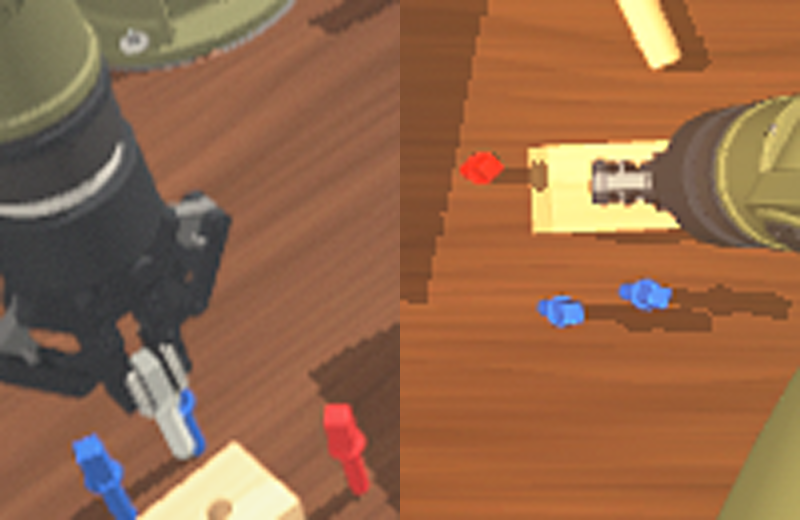

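apply_moves(plan=[[0,0,0,0,-20,-1,0],[0,0,0,0,-52,-3,0],[0,0,0,0,-88,-5,0],[0,0,0,0,-124,-7,0],[0,0,0,0,-160,-9,0]])

```text
t: 5.1
ee_pos: [0.5106, -0.1158, 0.1895]
tool_rot: [-15.1, 89.9, 166.7]
force: [0.7, -0.4, -1.2]
grip_width: 0.013
```

apply_moves(plan=[[0,0,0,0,-36,-2,0],[0,0,0,0,-70,-4,0],[0,0,0,0,-94,-6,0],[0,0,0,0,-104,-7,0],[0,0,0,0,-104,-7,0]])

```text
t: 5.52
ee_pos: [0.5148, -0.0112, 0.1898]
tool_rot: [-12.5, 89.9, 169.5]
force: [0.7, 0.9, -1.2]
grip_width: 0.0124
```

apply_moves(plan=[[0,0,0,6,0,0,0],[0,0,0,12,0,0,0],[0,0,0,16,0,0,0],[0,0,0,16,0,0,0],[0,0,0,16,0,0,0]])

```text
t: 5.93
ee_pos: [0.5149, -0.014, 0.1741]
tool_rot: [3.3, 89.9, -175.1]
force: [-0.7, -0.3, -0.3]
grip_width: 0.0127
```

```bash
python3 - <<'E'
from h import *
rep([.515,-.0126,.172])
for n,(x0,y0) in {'scene':(240,130),'top':(290,150)}.items():
    c=arm.camera(n); im=c['image']; globals()[n]=cv2.resize(im[y0:y0+100,x0:x0+100],None,fx=4,fy=4,interpolation=cv2.INTER_CUBIC)
    p=pose()[1]; print(n,'foot proj',proj(c,p-[0.001,0,.0671]),'eye',proj(c,[.514,-.0125,.097]))
save(np.hstack([scene,top]),'e5.png')
E
```

```text
t 5.93 tcp [514.9 -14.  174.1] F [-0.7 -0.3 -0.3] T [ 0.01 -0.02 -0.  ] w 12.7
 x [-0.001 -0.    -1.   ] y [ 0.03 -1.    0.  ] z [-1.    -0.03   0.001] jawdeg -88.31
 shift tool mm [ 2.1 -1.4 -0.2]
scene foot proj [288.40112777 202.38728447] eye [289.05034552 204.71967118]
top foot proj [334.94242506 212.19402079] eye [334.2858821 212.4663046]
```

View pics/e5.png

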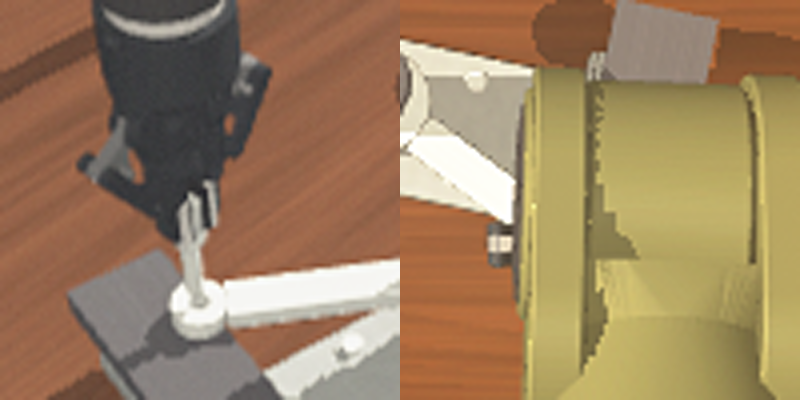

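```bash
python3 - <<'E'
from h import *
c=arm.camera('scene'); a=cv2.imread('pics/scene0.png')[:,:,::-1]
f=lambda im:cv2.resize(im[185:225,270:310],None,fx=10,fy=10,interpolation=cv2.INTER_NEAREST)
save(np.hstack([f(c['image']),f(a)]),'e6.png')
E
```

```text
(no output)
```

View pics/e6.png

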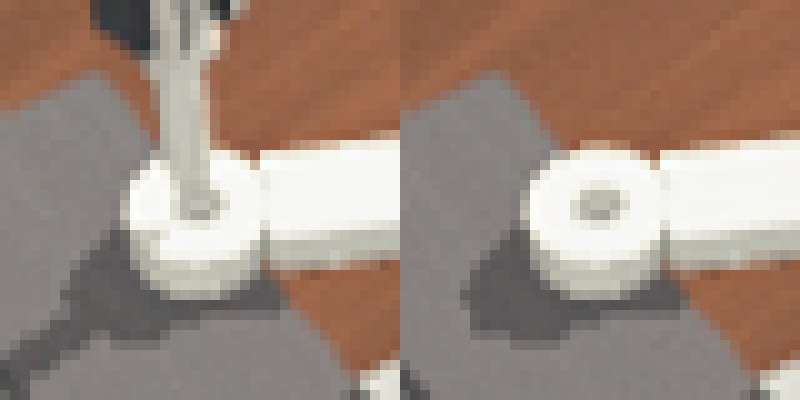

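apply_moves(plan=[[0,0,0,0,-1.4,0,0],[0,0,0,4,-1.4,0,0],[0,0,0,8,-1.4,0,0],[0,0,0,11.5,-1.4,0,0],[0,0,0,11.5,-1.4,0,0]])

```text
t: 6.5
ee_pos: [0.5147, -0.0116, 0.1623]
tool_rot: [-2.5, 89.9, 179.3]
force: [-0.6, 0.1, -1.0]
grip_width: 0.0126
```

```bash
python3 -c "
from h import *
rep()"
```

```text
t 6.5 tcp [514.7 -11.6 162.3] F [-0.6  0.1 -1. ] T [-0.   -0.02 -0.01] w 12.6
 x [-0.001  0.    -1.   ] y [ 0.031 -1.    -0.   ] z [-1.    -0.031  0.001] jawdeg -88.21
```

apply_moves(plan=[[0,0,0,1,0,0,0],[0,0,0,2,0,0,0],[0,0,0,3,0,0,0],[0,0,0,4,0,0,0],[0,0,0,4,0,0,0]])

```text
t: 6.92
ee_pos: [0.5153, -0.0117, 0.1591]
tool_rot: [-6.8, 90.0, 175.0]
force: [-0.7, 0.2, -0.8]
grip_width: 0.0128
```

```bash
python3 -c "
from h import *
rep()"
```

```text
t 6.92 tcp [515.3 -11.7 159.1] F [-0.7  0.2 -0.8] T [-0.01  0.02 -0.02] w 12.8
 x [-0.  0. -1.] y [ 0.031 -1.    -0.   ] z [-1.    -0.031  0.   ] jawdeg -88.21
```

apply_moves(plan=[[0,0,0,2,0,0,0],[0,0,0,4,0,0,0],[0,0,0,6,0,0,0],[0,0,0,8,0,0,0],[0,0,0,8,0,0,0]])

```text
t: 7.33
ee_pos: [0.515, -0.0117, 0.1507]
tool_rot: [-5.1, 90.0, 176.7]
force: [0.3, -0.1, -1.1]
grip_width: 0.0128
```

```bash
python3 - <<'E'
from h import *
rep()
c=arm.camera('scene'); 
f=lambda im:cv2.resize(im[175:225,260:310],None,fx=10,fy=10,interpolation=cv2.INTER_NEAREST)
save(f(c['image']),'e7.png')
E
```

```text
t 7.33 tcp [515.  -11.7 150.7] F [ 0.3 -0.1 -1.1] T [-0.04  0.02  0.  ] w 12.8
 x [-0.001  0.    -1.   ] y [ 0.031 -1.    -0.   ] z [-1.    -0.031  0.001] jawdeg -88.21
```

View pics/e7.png

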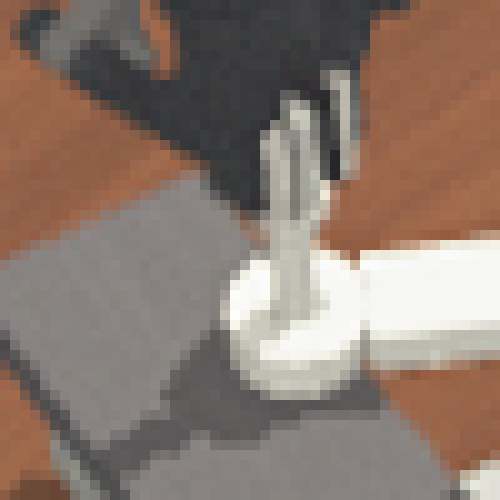

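```bash
cat >> h.py <<'E'
def arc(angs,c=(616,123.2),r=169.,p0=None):
    s,p,R=pose(); M=R.as_matrix(); p=p*1000
    c=np.array(c); d=p[:2]-c; print('now ang',np.degrees(np.arctan2(d[1],d[0])).round(2),'r',np.hypot(*d).round(2))
    for a in angs:
        q=c+r*np.array([np.cos(np.radians(a)),np.sin(np.radians(a))]); D=np.array([q[0]-p[0],q[1]-p[1],0]); w=M.T@D
        print(a,q.round(1),'ty %.1f tz %.1f'%(w[1],w[2]))
E
python3 - <<'E'
from h import *
arc([-125,-123,-121,-119,-117,-115,-112],r=168.6)
E
```

```text
now ang -126.8 r 168.44
-125 [519.3 -14.9] ty 3.4 tz -4.1
-123 [524.2 -18.2] ty 6.8 tz -8.9
-121 [529.2 -21.3] ty 10.1 tz -13.8
-119 [534.3 -24.3] ty 13.2 tz -18.8
-117 [539.5 -27. ] ty 16.1 tz -23.9
-115 [544.7 -29.6] ty 18.8 tz -29.1
-112 [552.8 -33.1] ty 22.6 tz -37.1
```

apply_moves(plan=[[0,0,0,0,1.7,-2,0],[0,0,0,0,3.4,-4.1,0],[0,0,0,0,5.1,-6.5,0],[0,0,0,0,6.8,-8.9,0],[0,0,0,0,8.5,-11.3,0]])

```text
t: 7.8
ee_pos: [0.5272, -0.0199, 0.1513]
tool_rot: [-86.5, 90.0, 95.2]
force: [-1.5, 1.7, -0.9]
grip_width: 0.0125
```

```bash
python3 - <<'E'
from h import *
rep()
arc([-122,-120,-118,-116,-114,-112],r=168.6)
E
```

```text
t 7.8 tcp [527.2 -19.9 151.3] F [-1.5  1.7 -0.9] T [ 0.42  0.18 -0.  ] w 12.5
 x [-0.  0. -1.] y [ 0.031 -1.    -0.   ] z [-1.    -0.031  0.   ] jawdeg -88.21
now ang -121.82 r 168.4
-122 [526.7 -19.8] ty -0.1 tz 0.5
-120 [531.7 -22.8] ty 3.1 tz -4.4
-118 [536.8 -25.7] ty 6.1 tz -9.5
-116 [542.1 -28.3] ty 8.9 tz -14.6
-114 [547.4 -30.8] ty 11.6 tz -19.9
-112 [552.8 -33.1] ty 14.0 tz -25.2
```

apply_moves(plan=[[0,0,0,0,3.1,-4.6,0],[0,0,0,0,6.1,-9.6,0],[0,0,0,0,9,-14.8,0],[0,0,0,0,11.6,-20,0],[0,0,0,0,14,-25.3,0]])

```text
t: 8.22
ee_pos: [0.5533, -0.0334, 0.1513]
tool_rot: [128.7, 90.0, -49.6]
force: [-1.1, 1.3, -0.7]
grip_width: 0.0127
```

```bash
python3 - <<'E'
from h import *
rep()
arc([-112,-111,-110,-109,-108,-107],r=168.6)
E
```

```text
t 8.22 tcp [553.3 -33.4 151.3] F [-1.1  1.3 -0.7] T [ 0.42  0.27 -0.01] w 12.7
 x [ 0. -0. -1.] y [ 0.031 -1.     0.   ] z [-1.    -0.031 -0.   ] jawdeg -88.22
now ang -111.83 r 168.67
-112 [552.8 -33.1] ty -0.3 tz 0.4
-111 [555.6 -34.2] ty 0.9 tz -2.3
-110 [558.3 -35.2] ty 2.0 tz -5.0
-109 [561.1 -36.2] ty 3.1 tz -7.7
-108 [563.9 -37.1] ty 4.1 tz -10.5
-107 [566.7 -38. ] ty 5.1 tz -13.3
```

apply_moves(plan=[[0,0,0,1.5,0,0,0],[0,0,0,3,0,0,0],[0,0,0,4,0,0,0],[0,0,0,5,0,0,0],[0,0,0,5,0,0,0]])

```text
t: 8.63
ee_pos: [0.5532, -0.0333, 0.147]
tool_rot: [148.3, 89.9, -30.0]
force: [0.1, -0.3, 2.9]
grip_width: 0.0128
```

```bash
python3 - <<'E'
from h import *
rep()
E
```

```text
t 8.63 tcp [553.2 -33.3 147. ] F [ 0.1 -0.3  2.9] T [-0.21 -0.06 -0.02] w 12.8
 x [ 0.002 -0.001 -1.   ] y [ 0.031 -1.     0.001] z [-1.    -0.031 -0.002] jawdeg -88.22
```

apply_moves(plan=[[0,0,0,0.3,0.5,-1.1,0],[0,0,0,0.3,1,-2.2,0],[0,0,0,0.3,1.4,-3.3,0],[0,0,0,0.3,1.8,-4.4,0],[0,0,0,0.3,2.2,-5.5,0]])

```text
t: 9.05
ee_pos: [0.5561, -0.034, 0.1468]
tool_rot: [-38.6, 89.8, 143.2]
force: [-8.5, 4.6, 13.5]
grip_width: 0.013
```

```bash
python3 - <<'E'
from h import *
rep()
arc([-110,-109.6,-109.2,-108.8,-108.4,-108],r=168.6)
E
```

```text
t 9.05 tcp [556.1 -34.  146.8] F [-8.5  4.6 13.5] T [1.04 2.52 0.03] w 13.0
 x [-0.003  0.002 -1.   ] y [ 0.032 -0.999 -0.002] z [-0.999 -0.032  0.003] jawdeg -88.19
now ang -110.85 r 168.22
-110 [558.3 -35.2] ty 1.3 tz -2.2
-109.6 [559.4 -35.6] ty 1.7 tz -3.3
-109.2 [560.6 -36. ] ty 2.2 tz -4.4
-108.8 [561.7 -36.4] ty 2.6 tz -5.5
-108.4 [562.8 -36.8] ty 3.0 tz -6.6
-108 [563.9 -37.1] ty 3.4 tz -7.7
```

apply_moves(plan=[[0,0,0,-1,0,0,0],[0,0,0,-2,0,0,0],[0,0,0,-3.5,0,0,0],[0,0,0,-3.5,0,0,0],[0,0,0,-3.5,0,0,0]])

```text
t: 9.47
ee_pos: [0.5581, -0.0351, 0.1493]
tool_rot: [4.9, 90.0, -173.3]
force: [-0.6, -0.4, 0.1]
grip_width: 0.0128
```

```bash
python3 - <<'E'
from h import *
rep()
arc([-108,-106,-104,-102,-100,-97.2],r=168.8)
E
```

```text
t 9.47 tcp [558.1 -35.1 149.3] F [-0.6 -0.4  0.1] T [ 0.19  0.29 -0.04] w 12.8
 x [-0. -0. -1.] y [ 0.031 -1.     0.   ] z [-1.    -0.031  0.   ] jawdeg -88.21
now ang -110.09 r 168.53
-108 [563.8 -37.3] ty 2.4 tz -5.6
-106 [569.5 -39.1] ty 4.3 tz -11.2
-104 [575.2 -40.6] ty 6.0 tz -16.9
-102 [580.9 -41.9] ty 7.5 tz -22.6
-100 [586.7 -43. ] ty 8.8 tz -28.3
-97.2 [594.8 -44.3] ty 10.3 tz -36.4
```

apply_moves(plan=[[0,0,0,-0.5,2.4,-5.6,0],[0,0,0,-0.5,4.3,-11.2,0],[0,0,0,-0.5,6,-16.9,0],[0,0,0,-0.5,7.5,-22.6,0],[0,0,0,-0.5,8.8,-28.3,0]])

```text
t: 9.88
ee_pos: [0.5877, -0.0431, 0.1499]
tool_rot: [-135.7, 90.0, 46.1]
force: [-1.9, 2.1, -1.5]
grip_width: 0.0126
```

apply_moves(plan=[[0,0,0,0,0.6,-2.8,0],[0,0,0,0,1,-5,0],[0,0,0,0,1.2,-6.5,0],[0,0,0,0,1.4,-7.6,0],[0,0,0,0,1.4,-7.6,0]])

```text
t: 10.3
ee_pos: [0.5946, -0.0442, 0.1499]
tool_rot: [113.4, 90.0, -64.8]
force: [-0.6, 0.7, -1.0]
grip_width: 0.0126
```

```bash
python3 - <<'E'
from h import *
rep()
arc([-97.2,-96],r=168.8)
for n,(x0,y0) in {'scene':(260,170),'top':(290,130)}.items():
    c=arm.camera(n); im=c['image']; globals()[n]=cv2.resize(im[y0:y0+80,x0:x0+80],None,fx=5,fy=5,interpolation=cv2.INTER_CUBIC)
save(np.hstack([scene,top]),'e8.png')
E
```

```text
t 10.3 tcp [594.6 -44.2 149.9] F [-0.6  0.7 -1. ] T [ 0.27  0.15 -0.01] w 12.6
 x [ 0. -0. -1.] y [ 0.031 -1.     0.   ] z [-1.    -0.031 -0.   ] jawdeg -88.21
now ang -97.3 r 168.79
-97.2 [594.8 -44.3] ty 0.1 tz -0.3
-96 [598.4 -44.7] ty 0.6 tz -3.8
```

View pics/e8.png

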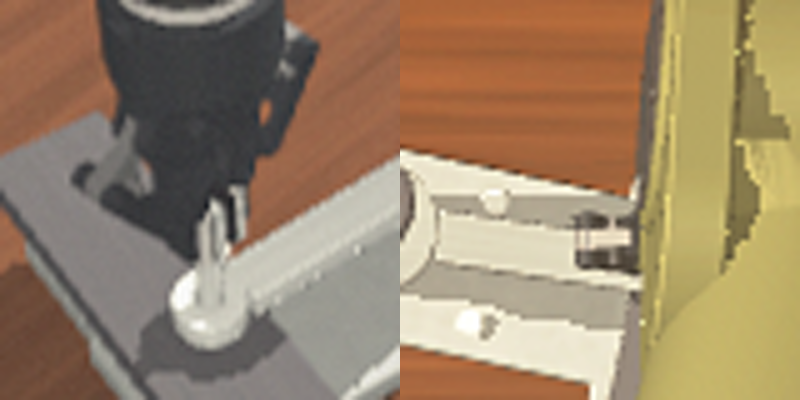

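apply_moves(plan=[[0,0,0,1,0,0,0],[0,0,0,2,0,0,0],[0,0,0,3,0,0,0],[0,0,0,4,0,0,0],[0,0,0,4,0,0,0]])

```text
t: 10.82
ee_pos: [0.5946, -0.0442, 0.1464]
tool_rot: [161.8, 90.0, -16.4]
force: [-1.6, 0.9, 3.0]
grip_width: 0.0132
```

```bash
python3 - <<'E'
from h import *
rep()
E
```

```text
t 10.82 tcp [594.6 -44.2 146.4] F [-1.6  0.9  3. ] T [ 0.19  0.36 -0.01] w 13.2
 x [ 0.001 -0.    -1.   ] y [ 0.031 -1.     0.   ] z [-1.    -0.031 -0.001] jawdeg -88.22
```

apply_moves(plan=[[0,0,0,0,0,0.5,0],[0,0,0,0,-0.1,1,0],[0,0,0,0.3,-0.2,1.5,0],[0,0,0,0.5,-0.2,2,0],[0,0,0,0.5,-0.2,2,0]])

```text
t: 11.23
ee_pos: [0.5938, -0.0442, 0.1464]
tool_rot: [169.7, 89.8, -8.5]
force: [1.3, -0.1, 5.7]
grip_width: 0.0125
```

```bash
python3 - <<'E'
from h import *
rep()
E
```

```text
t 11.23 tcp [593.8 -44.2 146.4] F [ 1.3 -0.1  5.7] T [-0.01 -0.43 -0.03] w 12.5
 x [ 0.003 -0.    -1.   ] y [ 0.031 -1.     0.001] z [-1.    -0.031 -0.003] jawdeg -88.22
```

apply_moves(plan=[[0,0,0,-2,0,0,0],[0,0,0,-2,0.8,-1.5,0],[0,0,0,-1,0.8,-1.5,0],[0,0,0,0,0.8,-1.5,0],[0,0,0,0,0.8,-1.5,0]])

```text
t: 11.65
ee_pos: [0.594, -0.0445, 0.1464]
tool_rot: [-139.3, 90.0, 42.5]
force: [-3.0, 0.9, 9.4]
grip_width: 0.0124
```

```bash
python3 - <<'E'
from h import *
rep()
E
```

```text
t 11.65 tcp [594.  -44.5 146.4] F [-3.   0.9  9.4] T [ 0.46  0.61 -0.03] w 12.4
 x [ 0.001  0.    -1.   ] y [ 0.031 -1.    -0.   ] z [-1.    -0.031 -0.001] jawdeg -88.21
```

apply_moves(plan=[[0,0,0,-2.5,0,0,0],[0,0,0,-2.5,0.3,-3,0],[0,0,0,-1.5,0.3,-3,0],[0,0,0,-0.5,0.3,-3,0],[0,0,0,-0.5,0.3,-3,0]])

```text
t: 12.07
ee_pos: [0.5968, -0.0449, 0.1453]
tool_rot: [-8.9, 90.0, 172.9]
force: [-0.6, 1.4, -2.2]
grip_width: 0.0127
```

```bash
python3 - <<'E'
from h import *
rep()
E
```

```text
t 12.07 tcp [596.8 -44.9 145.3] F [-0.6  1.4 -2.2] T [ 0.27 -0.1   0.04] w 12.7
 x [-0.001  0.    -1.   ] y [ 0.031 -1.    -0.   ] z [-1.    -0.031  0.001] jawdeg -88.21
```

apply_moves(plan=[[0,0,0,0.6,0,0,0],[0,0,0,1.2,0,0,0],[0,0,0,1.8,0,0,0],[0,0,0,2.4,0,0,0],[0,0,0,3,0,0,0]])

```text
t: 12.48
ee_pos: [0.5968, -0.0449, 0.1429]
tool_rot: [-44.5, 90.0, 137.3]
force: [-0.8, 0.3, -0.0]
grip_width: 0.0129
```

```bash
python3 - <<'E'
from h import *
rep()
E
```

```text
t 12.48 tcp [596.8 -44.9 142.9] F [-0.8  0.3 -0. ] T [ 0.39  0.12 -0.05] w 12.9
 x [-0.  0. -1.] y [ 0.031 -1.    -0.   ] z [-1.    -0.031  0.   ] jawdeg -88.21
```

apply_moves(plan=[[0,0,0,0.8,0,0,0],[0,0,0,1.6,0,0,0],[0,0,0,2.4,0,0,0],[0,0,0,3.2,0,0,0],[0,0,0,4,0,0,0]])

```text
t: 12.9
ee_pos: [0.5969, -0.0449, 0.1389]
tool_rot: [-96.0, 90.0, 85.7]
force: [-0.8, 1.5, 1.2]
grip_width: 0.0126
```

```bash
python3 - <<'E'
from h import *
rep()
E
```

```text
t 12.9 tcp [596.9 -44.9 138.9] F [-0.8  1.5  1.2] T [0.47 0.25 0.02] w 12.6
 x [ 0.  0. -1.] y [ 0.031 -1.    -0.   ] z [-1.    -0.031 -0.   ] jawdeg -88.21
```

apply_moves(plan=[[0,0,0,1.4,-0.2,0.1,0],[0,0,0,2.8,-0.2,0.1,0],[0,0,0,4.2,-0.2,0.1,0],[0,0,0,5.6,-0.2,0.1,0],[0,0,0,7,-0.2,0.1,0]])

```text
t: 13.32
ee_pos: [0.5968, -0.0448, 0.1318]
tool_rot: [65.5, 90.0, -112.8]
force: [-1.2, 1.2, 0.1]
grip_width: 0.0126
```

```bash
python3 - <<'E'
from h import *
rep()
E
```

```text
t 13.32 tcp [596.8 -44.8 131.8] F [-1.2  1.2  0.1] T [ 0.3   0.14 -0.04] w 12.6
 x [-0. -0. -1.] y [ 0.031 -1.     0.   ] z [-1.    -0.031  0.   ] jawdeg -88.22
```

Sliding freely; 17.7 mm left by geometry.

apply_moves(plan=[[0,0,0,2,0,0,0],[0,0,0,4,0,0,0],[0,0,0,6,0,0,0],[0,0,0,8,0,0,0],[0,0,0,10,0,0,0]])

```text
t: 13.73
ee_pos: [0.5968, -0.0448, 0.1217]
tool_rot: [8.3, 90.0, -169.9]
force: [-0.6, 0.5, 0.0]
grip_width: 0.0126
```

apply_moves(plan=[[0,0,0,1.2,0,0,0],[0,0,0,2.4,0,0,0],[0,0,0,3.6,0,0,0],[0,0,0,4.8,0,0,0],[0,0,0,6,0,0,0]])

```text
t: 14.15
ee_pos: [0.5968, -0.0448, 0.1159]
tool_rot: [-59.0, 90.0, 122.8]
force: [-0.6, 1.3, 0.8]
grip_width: 0.0131
```

```bash
python3 - <<'E'
from h import *
rep()
E
```

```text
t 14.15 tcp [596.8 -44.8 115.9] F [-0.6  1.3  0.8] T [ 0.3   0.16 -0.04] w 13.1
 x [-0.  0. -1.] y [ 0.031 -1.    -0.   ] z [-1.    -0.031  0.   ] jawdeg -88.22
```

apply_moves(plan=[[0,0,0,0.6,0,0,0],[0,0,0,1.2,0,0,0],[0,0,0,1.8,0,0,0],[0,0,0,2.4,0,0,0],[0,0,0,2.4,0,0,0]])

```text
t: 14.57
ee_pos: [0.5974, -0.0448, 0.1141]
tool_rot: [174.1, 89.9, -4.1]
force: [-0.4, 1.3, 4.1]
grip_width: 0.0129
```

```bash
python3 - <<'E'
from h import *
rep()
c=arm.camera('scene'); save(cv2.resize(c['image'][180:250,270:340],None,fx=8,fy=8,interpolation=cv2.INTER_CUBIC),'f1.png')
E
```

```text
t 14.57 tcp [597.4 -44.8 114.1] F [-0.4  1.3  4.1] T [0.31 0.11 0.04] w 12.9
 x [ 0.001 -0.    -1.   ] y [ 0.031 -1.     0.   ] z [-1.    -0.031 -0.001] jawdeg -88.21
```

View pics/f1.png

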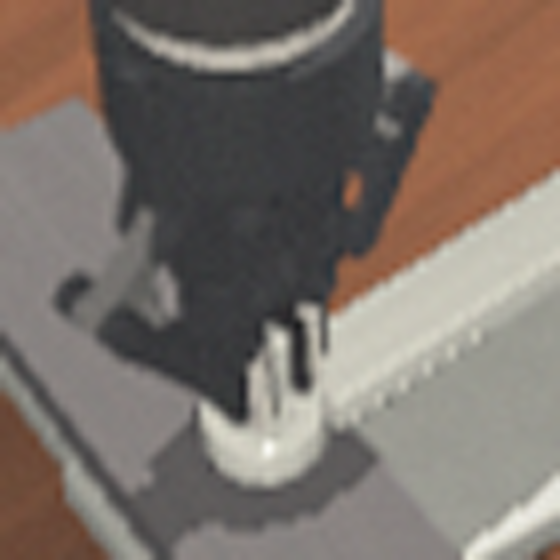

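Contact came at 114.1 mm, exactly where the collar should meet the eye (5 N). Releasing.

apply_moves(plan=[[0,0,0,-0.4,0,0,0],[0,0,0,-0.4,0,0,0.15],[0,0,0,-0.4,0,0,0.3],[0,0,0,-0.4,0,0,0.45],[0,0,0,-0.4,0,0,0.45]])

```text
t: 15.03
ee_pos: [0.5966, -0.045, 0.1137]
tool_rot: [32.6, 90.0, -145.6]
force: [0.0, -0.7, 0.3]
grip_width: 0.0384
```

apply_moves(plan=[[0,0,0,-0.4,0,0,0.45],[0,0,0,-5,0,0,0.45],[0,0,0,-15,0,0,0.45],[0,0,0,-35,0,0,0.45],[0,0,0,-60,0,0,0.45]])

```text
t: 15.45
ee_pos: [0.5956, -0.0447, 0.1739]
tool_rot: [-4.4, 89.8, 177.4]
force: [0.3, -0.3, 0.7]
grip_width: 0.0384
```

apply_moves(plan=[[0,0,0,-25,0,0,0.45],[0,0,0,-50,20,20,0.45],[0,0,0,-60,55,30,0.45],[0,0,0,-60,90,30,0.45],[0,0,0,-60,120,30,0.45]])

```text
t: 15.87
ee_pos: [0.571, -0.1675, 0.2369]
tool_rot: [155.2, 89.8, -23.0]
force: [0.2, 0.1, -0.9]
grip_width: 0.0382
```

```bash
python3 - <<'E'
from h import *
rep()
S={}
for n,(x0,y0) in {'scene':(260,180),'top':(300,140)}.items():
    c=arm.camera(n); im=c['image']; save(im,n+'9.png'); S[n]=cv2.resize(im[y0:y0+80,x0:x0+80],None,fx=5,fy=5,interpolation=cv2.INTER_CUBIC)
    print(n,'collar top',proj(c,[.5968,-.0448,.101]),'grip top',proj(c,[.5968,-.0448,.131]))
save(np.hstack([S['scene'],S['top']]),'f2.png')
E
```

```text
t 15.87 tcp [ 571.  -167.5  236.9] F [ 0.2  0.1 -0.9] T [ 0.03 -0.06 -0.04] w 38.2
 x [ 0.004 -0.002 -1.   ] y [ 0.032 -1.     0.002] z [-0.999 -0.032 -0.004] jawdeg -88.19
scene collar top [302.42841044 229.20597706] grip top [301.82756168 221.48366548]
top collar top [346.60949505 181.51712704] grip top [347.51991154 180.39195513]
```

View pics/f2.png

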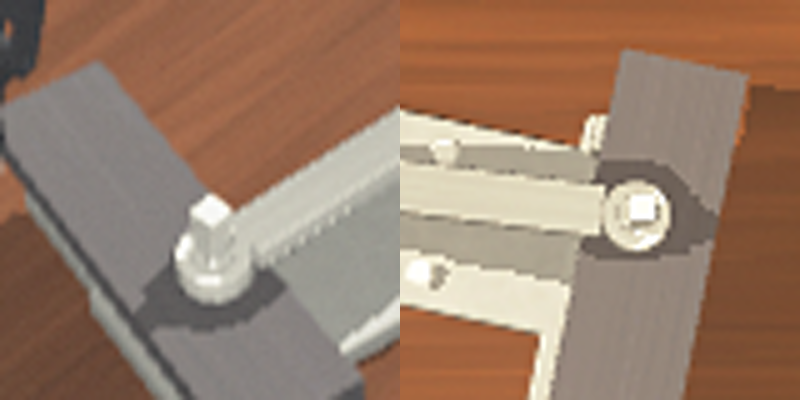

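View pics/scene9.png

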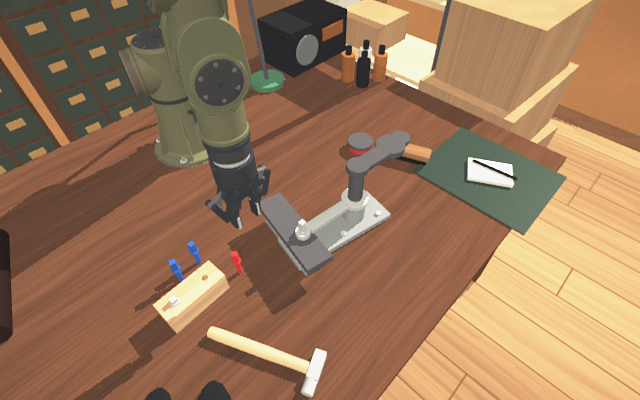

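The pin stands in the eye at about (302, 229) in the scene picture, with its collar on the eye. The short pin, the look-alikes and the hammer have not moved, and the gripper is clear. I let the arm settle before handing in.

apply_moves(plan=[[0,0,0,0,0,0,0.45],[0,0,0,0,0,0,0.45],[0,0,0,0,0,0,0.45],[0,0,0,0,0,0,0.45],[0,0,0,0,0,0,0.45]])

```text
t: 16.38
ee_pos: [0.5706, -0.1646, 0.234]
tool_rot: [-49.4, 90.0, 132.5]
force: [0.9, -0.6, -0.4]
grip_width: 0.0383
```

```bash
python3 -c "
from h import *
rep(); print(arm.sign_off())"
```

```text
t 16.38 tcp [ 570.6 -164.6  234. ] F [ 0.9 -0.6 -0.4] T [ 0.06  0.   -0.  ] w 38.3
 x [-0.  0. -1.] y [ 0.033 -0.999 -0.   ] z [-0.999 -0.033  0.   ] jawdeg -88.13
the job is handed in; nothing more can be done
None
```

The swing arm is locked: the long pin is through the eye and the plate hole with its collar on the eye, and I handed the job in at 16.4 s.

- **Finding the hole:** I threaded the pin into the eye and swung the arm round with it. The top picture showed a likely hole about 6 mm from the range end. I felt for it there with light presses; the pin dropped in about 2 mm from that spot.
- **Seating:** The pin then slid down almost without resistance. The collar met the eye with the tool at 114.1 mm, the height I had worked out, under about 4 N.
- **Last checks:** After I let go, both pictures showed the pin upright and seated, with the gripper well clear. The short pin, the tin, the brush, the hammer and the blue and red look-alikes looked unmoved.
- **What went less well:** An early try at sliding the pin along the plate while pressing made it stick, at about 13.5 N down and 10 N sideways. I lifted it and used separate presses from then on. One later press on the rim of the hole reached about 9 N. The two cameras disagreed by 2 to 4 mm on some points, so the final alignment came from feel.

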